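Clamp a plaster mould in its jig

ROBOT

A 6-joint arm with a two-finger parallel gripper is mounted at the origin on the work surface. World frame = base frame: x ahead of the robot, y to its left, z up, the work surface at z = 0. Lengths are in m, angles in rad, forces in N, time in s.
With the tool pointing down it reaches from about 0.35 to 0.775 m from the base axis. Payload 5.5 kg.
Tool frame: the origin (TCP) lies between the finger pads; the fingertips stand 19 mm ahead of it and the grasp point (between the pads) is the TCP; z points along the fingers, x is the direction in which the jaws open and shut, and the axes are right-handed (so a half turn about z gives the same grasp; the last joint's range is limited). The gripper opens to 85 mm and grips with 20 to 120 N. Pads are 22 mm wide; open, the fingers measure 114 mm over their backs; the gripper's body (76 mm by 85 mm) begins 54 mm behind the grasp point. The pads swing forward as they close: fully open they stand 13 mm farther back than shut.
Start: joints at [-1.464, 0.313, 0.046, 1.304, 0, 1.431], TCP at [0.14, -0.558, 0.25] pointing down, gripper open.
Joint ranges: [-2.76, 2.76], [-0.86, 1.69], [-1.03, 1.26], [-2.2, 2.34], [-1.47, 1.5], [-3.14, 3.14]. Speed limits (rad/s): [2.57, 2.57, 3.14, 3.14, 3.14, 3.14].

INTERFACE

Orientations are given as a unit quaternion [w, x, y, z].
In Python, from workcell import env gives the robot as it stands. The module is installed in compiled form; this text tells all that it offers.
- The arm moves only by the tool carry_out, never from a script. Its argument "steps" is a list of rows, each a list of 7 numbers: the gripper command: -1 is shut, 1 is fully open, values between are in proportion, then the shift along the tool's x, y, z in m, then the turn, a rotation vector about the tool's x, y, z in rad. A call has 1 to 20 rows; each row shifts and turns the commanded pose from where the row before left it, along the tool's axes as they then stand; what a row does not reach is not made up. A row lasts 1/8 s, in which the tool goes at most 62.5 mm and 10.7 degrees, less where a joint would pass 70% of its speed; a pose out of reach is approached as far as the arm can. A call with a gripper value outside its range is refused whole. The fingers move at their own pace and stop on an object; "grip_force" is the grip in N (left out, the last holds). Time passes only in rows, so rows that do not move let the fingers close. It gives the time, the measured TCP pose, the force and the opening at its end, in the units of the state.
- env.get_state(): the state, without advancing time (a new reading comes with each control period).
- env.read_camera(name): name is "scene" or "side" or "wrist"; returns a dict with "color" (384x512x3 uint8, red, green, blue), "K" (3x3 intrinsics, pixels), "R" (3x3) and "t" (3): a world point X has camera coordinates R X + t. Camera axes: x right, y down, z forward; pixel columns grow to the right and rows downward; lengths in m; the calibration is good to about 2 mm. A picture is of the moment at which its call begins. There is no depth.
- env.hand_in(): hands the job in, once; it reports no verdict.
The state is a dict: "clock": time; "joint_pos": joint angles; "qvel": joint speeds; "tau": joint torques, N m; "tcp_pos": TCP position; "orientation": TCP orientation; "wrist_force": force on the tool from outside, world axes, zero at the start; "ft_torque": the same for the moment, N m; "finger_gap": finger opening in m.
Only numpy, scipy, OpenCV 4.12 (cv2) and the standard library are available. Lean on these libraries where they do the work, as an engineer would, in place of code of your own. Each camera call takes 0.05 s, during which the arm holds its last target. There are 200 camera calls.

TASK

Working only with the fingertips and picking nothing up, push the plaster mould along the channel of the wooden jig until it is fully home against the stop. Then push the clamp's handle over past its centre so that it snaps down onto the mould. Leave the pots, jar and brush standing about where they are.

Things in the scene. Friction and masses are not known exactly. Their poses are not given: they have to be found in the camera images.
- jig: fixed wooden jig: plate 260 x 240 x 18 mm with a channel along its +x, between rails 12 mm high on the plate and 106 mm apart, to a stop; a steel hold-down clamp stands behind the stop. Origin: on the table under the channel's centreline, 30 mm before the stop's face (plate from x -150 to 110 mm). z up; its x points roughly to the robot's left (yaw 90 +- 23 degrees)
- stop_face (a point): middle of the stop's face that the mould must meet, at jig x = 30 mm, y = 0, 40 mm above the table; axes as the jig's. The stop ends 50 mm above the table
- mould: loose square plaster press mould, off-white, 100 x 100 x 45 mm, a square hollow on top (rim 22 mm wide), 0.3 to 0.6 kg, standing in the channel on the plate (underside 18, top 63 mm above the table), 30 to 75 mm short of the stop. Origin: centre of its underside; axes within 1 degree of the jig's. Home, its origin is at jig x = -20 mm
- clamp_lever (a joint): lever angle, rad. 0: open, handle 0.55 rad off upright away from the mould (to jig +x), pressing arm raised. Grows as the handle swings to jig -x. An over-centre spring drives it from the middle (0.54) to either end with up to 0.27 N m (about 3 N at the knob). Past the middle it snaps by itself to about 1.05 (end stop 1.08): handle over the mould, rubber foot on its rim
- lever_knob (a point): centre of the round black knob, 24 mm across, at the end of the clamp's handle, a steel rod 10 mm thick; 100 mm from the pivot. About 170 mm above the table when open, 185 mm when upright
- clamp_pivot (a point): the clamp lever's pivot, at jig x = 65 mm, y = 0, 85 mm above the table; the lever turns about the jig's y axis, in the jig's x-z plane at y = 0. The steel brackets beside it are 46 mm wide overall and end 98 mm above the table. Axes as the jig's
- test_cup: bystander: small unfired clay cup, 44 mm across, 50 mm high, standing on the jig's base plate beside the channel; origin at its underside's centre
- mug_far: bystander: clay mug with a handle, 80 mm across, 90 mm high, beyond the jig; origin at its underside's centre
- jar: bystander: white lidded jar, 60 mm across, 80 mm high, behind the clamp; origin at its underside's centre
- brush: bystander: wooden glaze brush lying on the table beside the jig; origin on its underside
- bowl: bystander: terracotta bowl, 120 mm across, 50 mm high, on the robot's left; origin at its underside's centre
- mug_near: bystander: clay mug, 76 mm across, 85 mm high, on the robot's right; origin at its underside's centre
Things that resemble listed ones, but are neither listed nor needed, are in the scene too. Of the things like the mould, leave any that is pink or turquoise; of the rest the larger one is meant.

How it is judged:
On the way, in this order (a step that is already met when the one before it is completed fails the run):
1. the mould is home against the stop (x of mould in the frame of jig above -0.0235 m and z of mould in the frame of jig below 0.022 m), for 0.2 s.
2. the clamp has snapped over onto the mould (all of step 1 and value of joint clamp_lever above 1 rad), for 0.2 s.
At the end, for the whole second after the job is handed in: The mould rests on the base plate within 3.5 mm of the stop (its origin beyond jig x = -23.5 mm and less than 4 mm above the plate), at rest, and the clamp lever reads more than 1.0 rad (snapped over) (all of step 2 and linear speed of mould below 0.01 m/s); the robot touches nothing.
It fails at once if the mould is lifted more than 10 mm off the plate (z of mould in the frame of jig above 0.028 m).
It fails at once if a bystander is lifted, or moved more than 30 mm (distance of any of test_cup, mug_far, jar, brush, bowl, mug_near from where it was at the start of the episode above 0.03 m).
It fails at once if a pot or the jar is tipped over (angle between any of test_cup, mug_far, jar, bowl, mug_near's own z axis and vertical above 0.6 rad).
It also fails if it takes over 45 s, if anything falls off the work surface, if the arm or the gripper's body presses on something with over 40 N, if the wrist force passes 120 N, or if a joint passes its speed limit or range.

## Working session

There is one attempt and no reset: what is moved stays moved. The work goes in short steps, Python scripts to look and compute and a tool call to move; the robot and the scene stay as the last step left them, time stands still between calls to the robot, and variables do not carry over. Pictures are saved under pics/ and viewed, about 8 in all and at most 12, crops included, and the job is handed in when it is done.

Besides the shell and the picture viewer there is one more tool, called as name(argument=value, ...) on one line, values as JSON. carry_out: Moves the arm, as the interface text tells. Its arguments: {"type":"object","properties":{"steps":{"type":"array","items":{"type":"array","items":{"type":"number"}}},"grip_force":{"type":"number"}},"required":["steps"]}

```bash
mkdir -p pics; cat > h.py <<'E'
import numpy as np, cv2
from workcell import env
def ray(c,uv):
    d=c["R"].T@np.linalg.inv(c["K"])@np.array([uv[0],uv[1],1.0]); o=-c["R"].T@c["t"]; return o,d
def plane(c,uv,z):
    o,d=ray(c,uv); return o+d*(z-o[2])/d[2]
def proj(c,X):
    p=c["K"]@(c["R"]@np.array(X)+c["t"]); return p[:2]/p[2]
def snap(n,f):
    c=env.read_camera(n); cv2.imwrite(f"pics/{f}.png",c["color"][...,::-1]); np.savez(f"pics/{f}.npz",**c); return c
def load(f): return dict(np.load(f"pics/{f}.npz"))
E
python3 - <<'E'
from h import *
for n in("scene","side"):
    c=snap(n,n+"0"); print(n,-c["R"].T@c["t"],c["K"][0,0])
a=[cv2.imread(f"pics/{n}0.png") for n in("scene","side")]
s=env.get_state();print(s["tcp_pos"],s["orientation"],s["clock"],s["finger_gap"])
E
```

```text
scene [ 0.99447285 -0.33141844  0.90259733] 391.07917752533393
side [ 0.43432134 -0.64438135  0.93986668] 433.2968555883773
[ 0.14041879 -0.55715529  0.24948894] [-5.91876487e-04  7.88768934e-01 -6.14689263e-01 -5.72476841e-04] 0.1 0.08524833910392912
```

View pics/scene0.png

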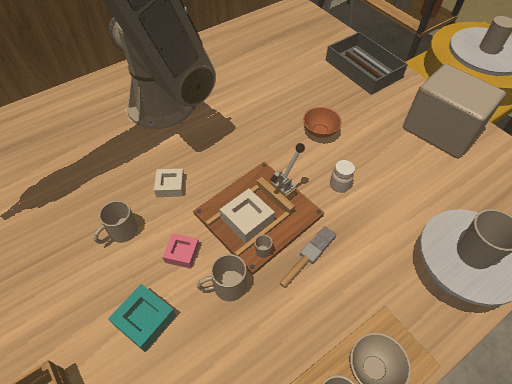

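View pics/side0.png

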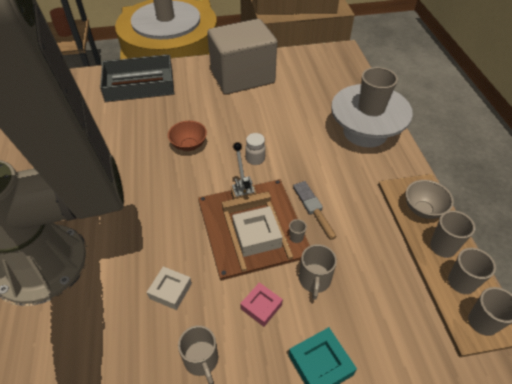

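Candidates for the mould in scene: off-white in the jig (247,213), a smaller off-white one (169,182), pink (181,250) and turquoise (142,317). In side, the mould is at (257,230) and the knob at (238,147). I choose the larger off-white one in the jig and will check it in a crop.

```bash
python3 - <<'E'
from h import *
a=cv2.imread("pics/scene0.png")[130:280,185:345]; b=cv2.imread("pics/side0.png")[130:280,190:350]
f=lambda i:cv2.resize(i,None,fx=2.5,fy=2.5,interpolation=cv2.INTER_CUBIC)
cv2.imwrite("pics/crop0.png",np.hstack([f(a),f(b)]))
for n in("scene0","side0"):
    c=load(n); im=c["color"]; hsv=cv2.cvtColor(im,cv2.COLOR_RGB2HSV)
    # red-brown jig plate
    m=((hsv[...,1]>120)&(hsv[...,0]<12)&(hsv[...,2]>50)&(hsv[...,2]<170)).astype(np.uint8)
    m=cv2.morphologyEx(m,cv2.MORPH_CLOSE,np.ones((5,5)))
    k,l,st,ce=cv2.connectedComponentsWithStats(m)
    for i in np.argsort(-st[1:,4])[:3]+1: print(n,"plate",st[i],ce[i])
    w=((hsv[...,1]<45)&(hsv[...,2]>170)).astype(np.uint8)
    k,l,st,ce=cv2.connectedComponentsWithStats(w)
    for i in range(1,k):
        if 150<st[i,4]<5000: print(n,"white",st[i],ce[i])
E
```

```text
scene0 plate [303 108  38  29 842] [321.49524941 121.52137767]
scene0 plate [219 232  22  22 216] [230.50462963 241.52314815]
scene0 plate [271 231  28  24 111] [283.16216216 243.74774775]
scene0 white [ 452   28   60   44 1555] [481.33954984  50.37170418]
scene0 white [336 160  19  15 215] [344.71627907 167.12093023]
scene0 white [ 421  210   91   94 4562] [463.36913634 260.86760193]
side0 plate [ 200  192   43   87 1627] [219.72833436 234.97910264]
side0 plate [168 121  39  30 905] [186.86850829 134.94033149]
side0 plate [257 182  37  57 682] [279.52052786 203.53665689]
side0 white [247 134  17  11 152] [255.20394737 139.        ]
```

View pics/crop0.png

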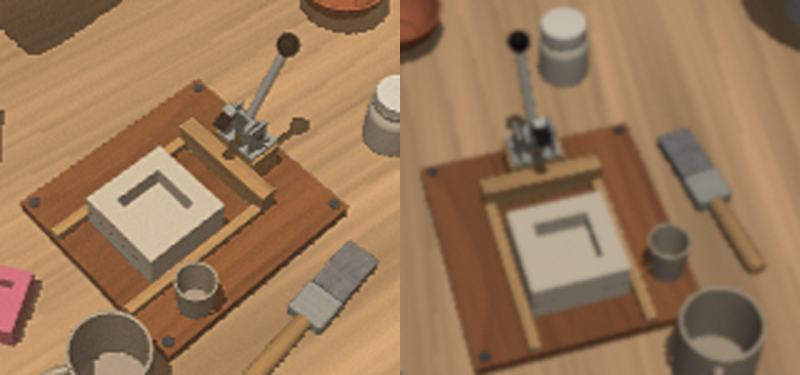

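The crop confirms the choice: a plain off-white mould with a square hollow, between the rails of the jig. The clamp is open, with its knob at crop (288,44) and (518,41). The test cup is by the far rail.

```bash
cat > m.py <<'E'
from h import *
def fit(model,pts):
    A=np.array(model);B=np.array(pts)[:,:2];a=A.mean(0);b=B.mean(0);M=(A-a).T@(B-b)
    th=np.arctan2(M[0,1]-M[1,0],M[0,0]+M[1,1]);R=np.array([[np.cos(th),-np.sin(th)],[np.sin(th),np.cos(th)]])
    return th,R,b-R@a,np.linalg.norm(B-(A@R.T+b-R@a),axis=1)
E
python3 - <<'E'
from m import *
S=load("scene0");D=load("side0")
fs=lambda p:(p[0]/2.5+185-.3,p[1]/2.5+130-.3); fd=lambda p:(p[0]/2.5+190-.3,p[1]/2.5+130-.3)
# plate corners order: (-x,+y),( +x,+y),( +x,-y),(-x,-y) ; jig x ~ world +y, jig y ~ world -x (towards robot)
P=[plane(S,fs(p),.018) for p in[(23,205),(198,80),(348,208),(166,354)]]
print("plate scene",np.round(P,4).tolist())
Q=[plane(D,fd(p),.018) for p in[(82,370),(22,170),(226,124)]]
print("plate side",np.round(Q,4).tolist())
th,R,t,e=fit([(-.15,.12),(.11,.12),(.11,-.12),(-.15,-.12)],P); print("jig",np.degrees(th),t,e)
th2,R2,t2,e2=fit([(-.15,.12),(.11,.12),(.11,-.12)],Q); print("jig side",np.degrees(th2),t2,e2)
sq=[(-.05,.05),(.05,.05),(.05,-.05),(-.05,-.05)]
for c,f,pp in((S,fs,[(88,206),(160,147),(223,207),(152,262)]),(D,fd,[(127,298),(107,210),(202,193),(228,278)])):
    X=[plane(c,f(p),.063) for p in pp]; a,_,tt,ee=fit(sq,X); print("mould",np.degrees(a),tt,ee,"in jig",R.T@(tt-t),R2.T@(tt-t2))
o1,d1=ray(S,fs((288,44)));o2,d2=ray(D,fd((118,41)))
k=np.linalg.lstsq(np.c_[d1,-d2],o2-o1,rcond=None)[0]
K1=o1+d1*k[0];K2=o2+d2*k[1];print("knob",K1,K2,R.T@((K1+K2)[:2]/2-t),R2.T@((K1+K2)[:2]/2-t2))
print("expect knob jig",.065+.1*np.sin(.55))
E
```

```text
plate scene [[0.444, -0.1279, 0.018], [0.4115, 0.1288, 0.018], [0.6482, 0.1545, 0.018], [0.6724, -0.1018, 0.018]]
plate side [[0.444, -0.1311, 0.018], [0.4102, 0.1258, 0.018], [0.6454, 0.1526, 0.018]]
jig 96.32411963279056 [0.54182041 0.03329683] [0.00503349 0.00123162 0.00153102 0.00526487]
jig side 97.19018491441963 [0.54249438 0.03095693] [0.00256659 0.00089679 0.00346118]
mould 97.97636432135849 [ 0.54923429 -0.02747538] [0.00455543 0.00238918 0.00254656 0.00387579] in jig [-0.06121905 -0.00067454] [-0.0588164   0.00062667]
mould 92.54670962876114 [ 0.54336443 -0.03068866] [0.00416311 0.00356443 0.00371537 0.00309481] in jig [-0.06376619  0.00551355] [-0.06126972  0.00685255]
knob [0.52601083 0.15148537 0.17028475] [0.52617055 0.15116113 0.16996876] [0.11904086 0.00263307] [0.12147291 0.00120925]
expect knob jig 0.11726872289306592
```

Both views agree. The jig yaw is about 96.7° with its origin at about (0.542, 0.032), and the mould is at jig x of about -61 mm. The knob is at height 170 mm, jig x of about 119 mm, against an expected 117 mm. I'll turn so that tool y is -jig x, shut the gripper, and move above the point behind the mould.

carry_out(steps=[[-1,0,0,0,0,0,-0.18],[-1,0,0,0,0,0,-0.18],[-1,0,0,0,0,0,-0.18],[-1,0,0,0,0,0,-0.18],[-1,0,0,0,0,0,-0.18],[-1,0,0,0,0,0,-0.18],[-1,0,0,0,0,0,-0.18],[-1,0,0,0,0,0,-0.18],[-1,0.039,-0.0327,0,0,0,0],[-1,0.039,-0.0327,0,0,0,0],[-1,0.039,-0.0327,0,0,0,0],[-1,0.039,-0.0327,0,0,0,0],[-1,0.039,-0.0327,0,0,0,0],[-1,0.039,-0.0327,0,0,0,0],[-1,0.039,-0.0327,0,0,0,0],[-1,0.039,-0.0327,0,0,0,0],[-1,0.039,-0.0327,0,0,0,0],[-1,0.039,-0.0327,0,0,0,0],[-1,0.039,-0.0327,0,0,0,0],[-1,0.039,-0.0327,0,0,0,0]], grip_force=60)

```text
clock: 2.6
tcp_pos: [0.5607, -0.1122, 0.2499]
orientation: [-0.0, 0.998, 0.058, -0.0]
wrist_force: [0.7, -0.9, 0.0]
finger_gap: 0.0003
```

```bash
cat >> m.py <<'E'
TH=np.radians(96.7);RJ=np.array([[np.cos(TH),-np.sin(TH)],[np.sin(TH),np.cos(TH)]]);TJ=np.array([.542,.032])
def tj():
    from scipy.spatial.transform import Rotation as Ro
    s=env.get_state();p=s["tcp_pos"];q=s["orientation"];M=Ro.from_quat(np.r_[q[1:],q[0]]).as_matrix()
    print("t",s["clock"],"jig",np.round(RJ.T@(p[:2]-TJ),4),"z",round(p[2],4),"toolx heading",np.degrees(np.arctan2(M[1,0],M[0,0])),"F",np.round(s["wrist_force"],1),"gap",s["finger_gap"])
E
python3 - <<'E'
from m import *
tj()
c=snap("wrist","w1"); cv2.imwrite("pics/w1.png",c["color"][...,::-1]); print(np.round(-c["R"].T@c["t"],3))
E
```

```text
t 2.6 jig [-0.1454 -0.0017] z 0.2499 toolx heading 6.650210352674385 F [ 0.7 -0.9  0. ] gap 0.00028497500431868904
[ 0.552 -0.036  0.374]
```

View pics/w1.png

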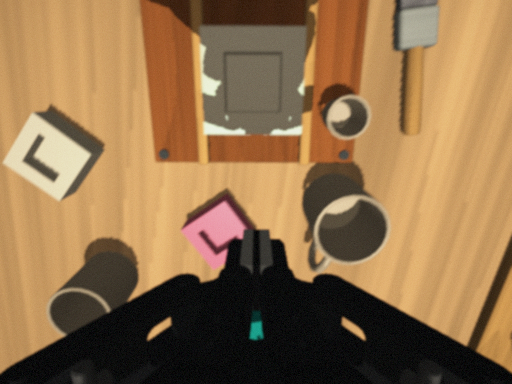

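The wrist view shows the mould at columns 202–306 with its rear edge at row 135. The plate edge is at row 162, with bolts at (164,154) and (344,154). The rails are at about x=203 and x=308. The test cup at (348,117) and the far mug at (347,228) are clear of the fingers' path.

```bash
python3 - <<'E'
from m import *
c=load("w1")
j=lambda uv,z:np.round(RJ.T@(plane(c,uv,z)[:2]-TJ),4)
print("mould rear L,R",j((203,135),.063),j((303,135),.063),"plate edge",j((158,162),.018),j((352,162),.018),"rails",j((207,150),.03),j((302,150),.03),"cup",j((348,117),.068), "mug",j((347,228),.09))
E
```

```text
mould rear L,R [-0.1082  0.0532] [-0.1084 -0.0498] plate edge [-0.1462  0.1176] [-0.1467 -0.1176] rails [-0.1296  0.0554] [-0.1298 -0.0545] cup [-0.0901 -0.0931] mug [-0.2006 -0.0954]
```

carry_out(steps=[[-1,-0.002,0,0.04,0,0,0],[-1,0,0,0.04,0,0,0],[-1,0,0,0.04,0,0,0],[-1,0,0,0.04,0,0,0],[-1,0,0,0.02,0,0,0],[-1,0,0,0.015,0,0,0],[-1,0,-0.01,0,0,0,0],[-1,0,-0.01,0,0,0,0],[-1,0,-0.005,0,0,0,0],[-1,0,-0.005,0,0,0,0],[-1,0,-0.005,0,0,0,0],[-1,0,-0.005,0,0,0,0]])

```text
clock: 4.15
tcp_pos: [0.5542, -0.0747, 0.0561]
orientation: [0.001, 0.998, 0.058, 0.001]
wrist_force: [1.0, -3.9, 2.6]
finger_gap: -0.0003
```

```bash
python3 -c "
from m import *
tj()"
```

```text
t 4.15 jig [-0.1074  0.0004] z 0.0561 toolx heading 6.615148759188861 F [ 1.  -3.9  2.6] gap -0.00027514180682528346
```

carry_out(steps=[[-1,0,-0.004,0,0,0,0],[-1,0,-0.004,0,0,0,0],[-1,0,-0.004,0,0,0,0],[-1,0,-0.004,0,0,0,0],[-1,0,-0.004,0,0,0,0],[-1,0,0,0,0,0,0]])

```text
clock: 4.9
tcp_pos: [0.5507, -0.0535, 0.055]
orientation: [-0.001, 0.998, 0.058, -0.0]
wrist_force: [0.6, -1.3, 0.9]
finger_gap: 0.0003
```

carry_out(steps=[[-1,0,-0.003,0,0,0,0],[-1,0,-0.002,0,0,0,0]])

```text
clock: 5.15
tcp_pos: [0.5501, -0.0491, 0.055]
orientation: [-0.0, 0.998, 0.058, -0.0]
wrist_force: [0.6, -2.1, 1.2]
finger_gap: 0.0003
```

```bash
python3 -c "
from m import *
tj()"
```

```text
t 5.15 jig [-0.0815  0.0015] z 0.055 toolx heading 6.645999156542121 F [ 0.6 -2.1  1.2] gap 0.00025394252377461396
```

carry_out(steps=[[-1,0,-0.002,0,0,0,0],[-1,0,-0.001,0,0,0,0]])

```text
clock: 5.4
tcp_pos: [0.5495, -0.0472, 0.055]
orientation: [0.001, 0.998, 0.058, -0.001]
wrist_force: [-1.5, -8.3, 1.1]
finger_gap: 0.0002
```

carry_out(steps=[[-1,0,-0.002,0,0,0,0],[-1,0,-0.001,0,0,0,0]])

```text
clock: 5.65
tcp_pos: [0.5494, -0.0471, 0.0553]
orientation: [0.004, 0.998, 0.057, -0.001]
wrist_force: [-1.4, -18.1, 1.1]
finger_gap: 0.0002
```

carry_out(steps=[[-1,0,0.01,0,0,0,0],[-1,0,0.02,0,0,0,0],[-1,0,0.02,-0.03,0,0,0],[-1,0,0,-0.05,0,0,0],[-1,0,0,-0.06,0,0,0],[-1,0,0,-0.06,0,0,0],[-1,0,0,0,0,0,0]])

```text
clock: 6.52
tcp_pos: [0.5582, -0.0943, 0.2609]
orientation: [0.001, 0.998, 0.058, 0.005]
wrist_force: [0.5, -0.4, -0.1]
finger_gap: -0.0003
```

```bash
python3 - <<'E'
from m import *
tj(); c=snap("wrist","w2"); a=c["color"][...,::-1]
d=snap("side","side2"); b=cv2.resize(d["color"][130:280,190:350,::-1],(410,384),interpolation=cv2.INTER_CUBIC)
cv2.imwrite("pics/c2.png",cv2.resize(np.hstack([a,b]),None,fx=.86,fy=.86))
E
```

```text
t 6.525 jig [-0.1273 -0.0013] z 0.2609 toolx heading 6.642748572800898 F [ 0.5 -0.4 -0.1] gap -0.00027641820822624534
```

View pics/c2.png

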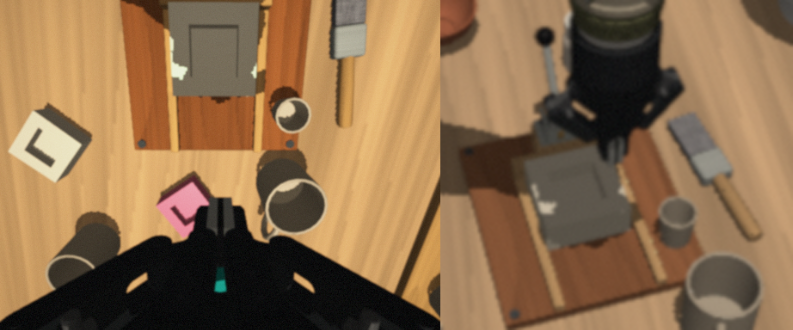

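The wrist half shows the mould moved up the channel, with its rear edge at about row 110 of the full image and the plate edge at about row 173. In the side half it sits against the stop. The bystanders are unmoved. Next I compute the home check and the jar's position.

```bash
python3 - <<'E'
from m import *
c=load("w2");j=lambda c,uv,z:RJ.T@(plane(c,uv,z)[:2]-TJ)
print("rear-plate edge (want 80mm)",j(c,(248,110.5),.063)[0]-j(c,(248,174),.018)[0])
print("jar",j(load("scene0"),(344.7,167),.08))
E
```

```text
rear-plate edge (want 80mm) 0.08014723515121813
jar [ 0.22550093 -0.07874011]
```

carry_out(steps=[[-1,-0.003,-0.037,0,0,0,0],[-1,0,-0.037,0,0,0,0],[-1,0,-0.037,0,0,0,0],[-1,0,-0.037,0,0,0,0],[-1,0,-0.037,0,0,0,0],[-1,0,-0.037,0,0,0,0],[-1,0,-0.037,0,0,0,0],[-1,0,-0.037,0,0,0,0],[-1,0,0,0,0,0,0]])

```text
clock: 7.75
tcp_pos: [0.5167, 0.2023, 0.2528]
orientation: [0.0, 0.998, 0.06, -0.002]
wrist_force: [-0.7, -0.1, -0.9]
finger_gap: 0.0002
```

```bash
python3 - <<'E'
from m import *
tj(); c=snap("wrist","w3"); d=snap("scene","s3")
cv2.imwrite("pics/c3.png",cv2.resize(np.hstack([c["color"],cv2.resize(d["color"][100:250,200:360],(410,384))])[...,::-1],None,fx=.86,fy=.86))
E
```

```text
t 7.75 jig [0.1721 0.0052] z 0.2528 toolx heading 6.856874334524204 F [-0.7 -0.1 -0.9] gap 0.00019684930004468422
```

View pics/c3.png

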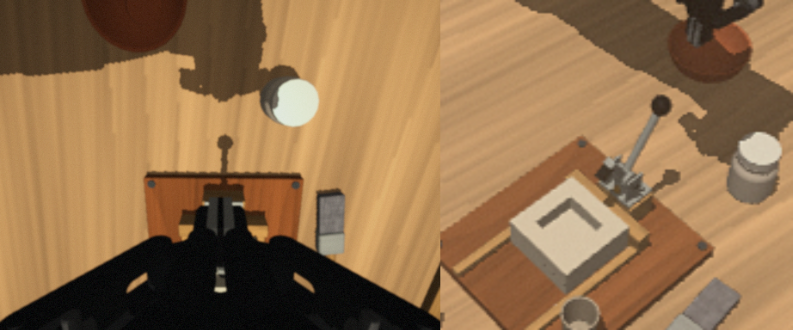

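The mould meets the stop: its rear edge is 80.1 mm from the plate edge, against 80 mm wanted. The handle is still open, and the gripper is beyond the knob with the jar and bowl clear. I'll lower the fingers and swing the handle.

carry_out(steps=[[-1,0.003,0,0.03,0,0,0],[-1,0,0,0.03,0,0,0],[-1,0,0,0.022,0,0,0],[-1,0,0.01,0,0,0,0],[-1,0,0.01,0,0,0,0],[-1,0,0.01,0,0,0,0],[-1,0,0.008,0,0,0,0],[-1,0,0.008,0,0,0,0]])

```text
clock: 8.85
tcp_pos: [0.5275, 0.1555, 0.175]
orientation: [-0.001, 0.998, 0.058, 0.002]
wrist_force: [-0.7, 4.7, 2.9]
finger_gap: -0.0
```

carry_out(steps=[[-1,0,0.008,0,0,0,0],[-1,0,0.008,0,0,0,0],[-1,0,0.008,0,0,0,0]])

```text
clock: 9.22
tcp_pos: [0.5294, 0.1305, 0.1732]
orientation: [0.0, 0.998, 0.058, -0.0]
wrist_force: [-0.5, 1.1, 1.2]
finger_gap: 0.0001
```

```bash
python3 -c "
from m import *
tj()"
```

```text
t 9.225 jig [0.0993 0.0011] z 0.1732 toolx heading 6.629243783924625 F [-0.5  1.1  1.2] gap 5.033532592446368e-05
```

Force of about 4–5 N at contact, and the lever is moving. I'll push past centre, then back off.

carry_out(steps=[[-1,0,0.007,0,0,0,0],[-1,0,0.007,0,0,0,0],[-1,0,0.007,0,0,0,0],[-1,0,0.007,0,0,0,0],[-1,0,0.005,0,0,0,0],[-1,0,0,0,0,0,0],[-1,0,0,0,0,0,0]])

```text
clock: 10.1
tcp_pos: [0.5331, 0.0987, 0.1733]
orientation: [0.0, 0.998, 0.058, -0.0]
wrist_force: [-0.3, 0.1, -0.5]
finger_gap: 0.0001
```

carry_out(steps=[[-1,0,-0.02,0,0,0,0],[-1,0,-0.03,0,0,0,0],[-1,0,-0.04,-0.03,0,0,0],[-1,0,-0.03,-0.04,0,0,0],[-1,0,-0.02,-0.04,0,0,0],[-1,0,0,0,0,0,0],[-1,0,0,0,0,0,0]])

```text
clock: 10.98
tcp_pos: [0.5164, 0.2385, 0.2827]
orientation: [0.0, 0.998, 0.059, -0.0]
wrist_force: [-0.5, -0.7, -0.3]
finger_gap: -0.0002
```

```bash
python3 - <<'E'
from m import *
tj(); c=snap("side","d4"); d=snap("scene","s4")
f=lambda i:cv2.resize(i,None,fx=2.5,fy=2.5,interpolation=cv2.INTER_CUBIC)
cv2.imwrite("pics/c4.png",np.hstack([f(d["color"][130:280,185:345]),f(c["color"][130:280,190:350])])[...,::-1])
E
```

```text
t 10.975 jig [0.2081 0.0013] z 0.2827 toolx heading 6.716496678260891 F [-0.5 -0.7 -0.3] gap -0.0002035880047415469
```

View pics/c4.png

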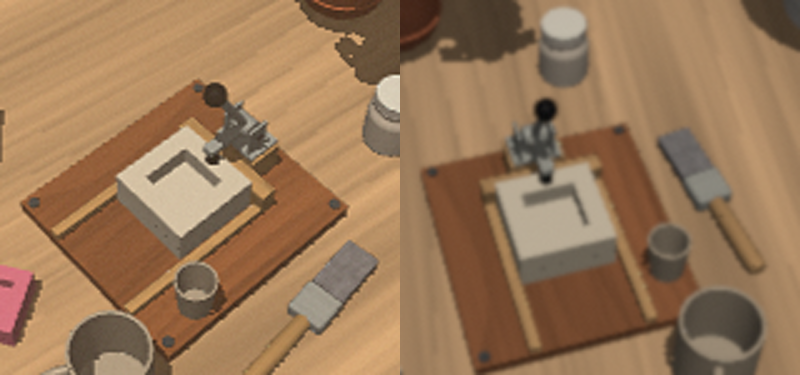

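The handle is over the mould with its knob at crop (215,95) and (544,110), and the foot is on the rim. I'll triangulate the knob as a check on the lever angle.

```bash
python3 - <<'E'
from m import *
S=load("s4");D=load("d4")
o1,d1=ray(S,(215/2.5+184.7,95/2.5+129.7));o2,d2=ray(D,(144/2.5+189.7,110/2.5+129.7))
k=np.linalg.lstsq(np.c_[d1,-d2],o2-o1,rcond=None)[0];K=(o1+d1*k[0]+o2+d2*k[1])/2
x=RJ.T@(K[:2]-TJ);print(x,K[2],"lever~",.55+np.arctan2(.0665-x[0],K[2]-.085))
if K[2]>.16 and x[0]<.03: env.hand_in(); print("handed in")
E
```

```text
[0.02020301 0.00295574] 0.1708483226834251 lever~ 1.0445820458130992
the job is handed in; nothing more can be done
handed in
```

I pushed the mould home with the shut fingertips, then swung the clamp handle past its centre. It snapped down with its foot on the mould's rim. I handed the job in at about 11 s.

- **Mould:** The push force rose to 18 N with no further movement, so it was against the stop. Before clamping, its rear edge measured 80.1 mm from the plate edge, against 80 mm when home. After clamping I only checked by eye, and it still sat against the stop.
- **Clamp:** The knob triangulates to a lever angle of about 1.04 rad, against the 1.0 rad needed. The margin is small and comes from pictures, but it matches the expected rest at about 1.05.
- **Bystanders and arm:** In the last pictures the jar, brush, test cup and far mug look unmoved. The bowl and near mug are not fully in those crops, but the arm never went near them. The arm was clear of everything, with wrist force under 1 N.
- **Disagreements:** My camera estimates of the jig's position differed by 2 to 3 mm. Judging home by contact force and by distance from the plate edge made that harmless.

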